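Open the push-and-turn cap of the tile primer

ROBOT

A 6-joint arm with a two-finger parallel gripper is mounted at the origin on the work surface. World frame = base frame: x ahead of the robot, y to its left, z up, the work surface at z = 0. Lengths are in m, angles in rad, forces in N, time in s.
With the tool pointing down it reaches from about 0.375 to 0.9 m from the base axis. Payload 3.1 kg.
Tool frame: the origin (TCP) lies on the centre line of the jaws, within the pads' length; the fingertips stand 8 mm ahead of it and the grasp point (between the pads) lies 11 mm behind it; z points along the fingers, y is the line along which they close (so a half turn about z gives the same grasp; the last joint's range is limited). The gripper opens to 87 mm and grips with 3 to 60 N. Pads are 19 mm wide; open, the fingers measure 117 mm over their backs; the gripper's body (75 mm by 190 mm) begins 51 mm behind the grasp point.
Start: joints at [0.952, 0.527, 1.433, -0, 1.181, -0.178], TCP at [0.267, 0.565, 0.231] pointing down, gripper open.
Joint ranges: [-3.08, 3.08], [-0.75, 2.2], [0.22, 2.44], [-1.43, 4.57], [0, 2.65], [-2.85, 2.85]. Speed limits (rad/s): [2.79, 2.79, 3.14, 3.14, 3.14, 3.14].

INTERFACE

Orientations are given as a unit quaternion [x, y, z, w].
In Python, from rig import robot gives the robot as it stands. The module is installed in compiled form; this text tells all that it offers.
- The arm moves only by the tool send_rows, never from a script. Its argument "increments" is one flat list of numbers, 7 for each row, row after row: the turn, a rotation vector about the world's x, y, z in rad, then the shift along the world's x, y, z in cm, then the opening, from 0 (shut) to 1 (fully open). A call has 1 to 20 rows; each row shifts and turns the commanded pose from where the row before left it; what a row does not reach is not made up. A row lasts 1/12 s, in which the tool goes at most 41.7 mm and 7.16 degrees, less where a joint would pass 70% of its speed; a pose out of reach is approached as far as the arm can. A call is refused whole if a number of a shift passes 4.17 or a number of a turn 0.125, either way. A call with a gripper value outside its range is refused whole. The fingers move at their own pace and stop on an object; "newtons" is the grip in N (left out, the last holds). Time passes only in rows, so rows that do not move let the fingers close. It gives the time, the measured TCP pose, the force, the opening and the grip force at its end, in the units of the state.
- robot.get_obs(): the state, without advancing time (a new reading comes with each control period).
- robot.camera(name): name is "scene" or "side" or "wrist"; returns a dict with "image" (400x640x3 uint8, red, green, blue), "range_z" (400x640 float32, m along the optical axis (not along the pixel's ray), 0 where there is no reading), "fx", "fy", "cx", "cy" (pixels), "R" (3x3) and "t" (3): a world point X has camera coordinates R X + t. Camera axes: x right, y down, z forward; pixel columns grow to the right and rows downward; lengths in m; the calibration is good to about 2 mm. The wrist camera is an equidistant fisheye: a pixel r from the principal point sees the ray r / f radians off the axis. A picture is of the moment at which its call begins.
- robot.hand_in(): hands the job in; it is judged then, once.
The state is a dict: "time": time; "q": joint angles; "joint_velocities": joint speeds; "joint_torque": joint torques, N m; "position": TCP position; "tool_rot": TCP orientation; "ft_force": force on the tool from outside, world axes, zero at the start; "moment": the same for the moment, N m; "grip_width": finger opening in m; "grip_force": force on a finger pad.
Only numpy, scipy, OpenCV 4.12 (cv2) and the standard library are available. Lean on these libraries where they do the work, as an engineer would, in place of code of your own. Each camera call takes 0.05 s, during which the arm holds its last target. There are 200 camera calls.

TASK

Open the primer bottle with the orange cap: press its child-resistant cap down and, keeping it pressed, turn it anticlockwise (seen from above) until the thread lets go, taking a fresh grip if one twist is not enough. Then lift the cap off without dropping it and set it down in the red tray, right way up and flat on the tray's floor. The bottle and its neck are thin plastic, so press gently, and leave the blue-capped bottle where it is.

Things in the scene. Friction and masses are not known exactly. Their poses are not given: they have to be found in the camera images.
- cap_center (a point): Centre, half-way up, of the loose orange ribbed cap on the primer bottle: diameter 52 mm, height 34 mm (rim 17 mm below this point), flat closed top, about 50 g, z its axis up. Grasp it across its sides from above at any yaw. Unpressed it clicks round endlessly with hardly any resistance, has 0.5 mm play up and down and cannot be pulled off.
- cap: The same cap; origin at its lower rim, z up. Pressed, it sinks against a spring, 6 N at first, 18 N at a hard stop 5 mm down. From 3 mm down its 6 inner teeth can mesh with 6 on the hidden thread ring and drive it anticlockwise, after up to 60 degrees of slack. Tip on tip it stops 2 mm down, then drops in as it turns if pressed on. Press with 18-24 N. Released, it springs up and unmeshes.
- thread (a joint): Thread ring's angle, rad: 0 tight, grows anticlockwise seen from above, starts at 0 to 0.25. Seen as a red tab on a grey band just under the cap. Stiff (0.22 N m), stays where left, turned only by the pressed cap. From 1.05-1.35 (tab over the green mark on the shoulder) the cap comes free and lifts off. Turn to about 1.4. Hard stop at 1.75: do not force it.
- primer_neck (a point): Point on the primer bottle's axis at the height of the screwed-on cap's lower rim, 152 mm above the table, z up. A collar 48 mm wide lies 5 mm below it; the shoulder starts 20 mm below and widens to 90 mm at 44 mm below. The neck inside the cap is 31 mm wide and ends 29 mm above this point. Pressing, pulling or twisting the cap on it with over 70 N harms it.
- primer: The white primer bottle with an orange band, 90 mm diameter, fixed in a steel ring on a 120 x 120 x 18 mm plywood block; it does not move. Origin on its axis at the table top, z up.
- tray: Shallow open red plastic tray, 160 x 160 mm, 18 mm high, wall and floor 4 mm thick, fixed to the table. Origin at the centre of its underside, x and y along its sides, z up. A cap standing in it has its centre 21 mm above this origin.
- hardener_center (a point): Centre, half-way up, of the look-alike white bottle with a blue band and blue cap, 90 mm diameter, 186 mm high, 0.9 kg, standing loose on the table. Not to be moved.
Not all that is in view belongs to the job. Of the things shaped like the cap, the orange one is meant.

How it is judged:
On the way:
1. the thread ring is turned past 0.95 rad with the cap still on the neck (value of joint thread above 0.95 rad and distance between cap_center and primer_neck below 0.03 m), for 0.1 s.
At the end, for the whole second after the job is handed in: The thread ring stands past 0.95 rad; the cap rests, released, wholly within the tray's floor (its centre within 50 mm of the tray's centre along both sides), flat and right way up (within 0.1 rad), and the blue-capped bottle is within 15 mm of where it stood (value of joint thread above 0.95 rad and x of cap_center in the frame of tray between -0.05 and 0.05 m and y of cap_center in the frame of tray between -0.05 and 0.05 m and z of cap_center in the frame of tray between 0.016 and 0.025 m and angle between cap_center's own z axis and vertical below 0.1 rad and linear speed of cap below 0.02 m/s and distance of hardener_center from where it was at the start of the episode below 0.015 m); the robot touches nothing.
It fails at once if cap and bottle pressed, pulled or twisted against each other with more than 70 N (contact force between cap and primer above 70 N).
It fails at once if the cap is dropped or thrown: faster than 0.5 m/s with no finger on it (linear speed of cap above 0.5 m/s and contact force between the fingers and cap below 0.01 N).
It fails at once if the blue-capped bottle is shifted by more than 15 mm or tipped (distance of hardener_center from where it was at the start of the episode above 0.015 m or angle between hardener_center's own z axis and vertical above 0.2 rad).
It also fails if it takes over 61 s, if anything falls off the work surface, if the arm or the gripper's body presses on something with over 40 N, if the wrist force passes 120 N, or if a joint passes its speed limit or range.

## Working session

There is one attempt and no reset: what is moved stays moved. The work goes in short steps, Python scripts to look and compute and a tool call to move; the robot and the scene stay as the last step left them, time stands still between calls to the robot, and variables do not carry over. Pictures are saved under pics/ and viewed, at most 10 in all, crops included, and the job is handed in when it is done.

Besides the shell and the picture viewer there is one more tool, called after "Call:" as name(argument=value, ...) on one line, values as JSON. send_rows: Moves the arm, as the interface text tells. Its arguments: {"type":"object","properties":{"increments":{"type":"array"},"newtons":{"type":"number"}},"required":["increments"]}

```bash
mkdir -p pics; cat > h.py <<'E'
import numpy as np,cv2
from rig import robot
def snap(n,f):
    c=robot.camera(n); cv2.imwrite(f'pics/{f}.png',c['image'][:,:,::-1]); np.savez(f'{f}.npz',**c); return c
def pt(c,u,v,z=None):
    z=c['range_z'][v,u] if z is None else z
    p=np.array([(u-c['cx'])/c['fx']*z,(v-c['cy'])/c['fy']*z,z]); return c['R'].T@(p-c['t'])
def cloud(c):
    v,u=np.mgrid[0:400,0:640]; z=c['range_z']
    p=np.stack([(u-c['cx'])/c['fx']*z,(v-c['cy'])/c['fy']*z,z],-1); return (p-c['t'])@c['R']
E
python3 - <<'E'
from h import *
a=snap('scene','s0');b=snap('side','d0')
cv2.imwrite('pics/both.png',cv2.resize(np.vstack([a['image'],b['image']])[:,:,::-1],None,fx=.75,fy=.75))
o=robot.get_obs();print({k:np.round(v,3) for k,v in o.items()})
for c in (a,b):
    hsv=cv2.cvtColor(c['image'],cv2.COLOR_RGB2HSV);P=cloud(c);ok=c['range_z']>0
    print('cam',-c['R'].T@c['t'])
    for n,lo,hi in(('or',8,18),('red',0,4),('blue',100,125)):
        m=((hsv[...,0]>=lo)&(hsv[...,0]<=hi)&(hsv[...,1]>150)&(hsv[...,2]>80)&ok).astype(np.uint8)
        k,l,s,ce=cv2.connectedComponentsWithStats(m)
        for i in range(1,k):
            if s[i,4]>80:
                q=P[l==i]; print(n,s[i],np.round(np.percentile(q,[2,50,98],axis=0),3).tolist())
E
```

```text
{'time': np.float64(0.1), 'q': array([ 0.951,  0.528,  1.434, -0.   ,  1.181, -0.178]), 'joint_velocities': array([ 0.001, -0.002, -0.003, -0.   ,  0.   , -0.   ]), 'joint_torque': array([ -0.   , -44.098, -17.715,   0.063,   0.053,  -0.   ]), 'position': array([0.266, 0.565, 0.23 ]), 'tool_rot': array([ 0.219,  0.976, -0.001, -0.   ]), 'ft_force': array([-0.347, -0.369,  0.014]), 'moment': array([-0.015,  0.066, -0.061]), 'grip_force': np.float64(0.0), 'grip_width': np.float64(0.087)}
cam [ 0.9363     -0.65864063  0.60975447]
or [259 217  33  35 818] [[0.541, -0.256, 0.155], [0.571, -0.24, 0.186], [0.588, -0.208, 0.188]]
or [252 276  50  28 786] [[0.547, -0.275, 0.06], [0.591, -0.264, 0.079], [0.607, -0.224, 0.097]]
red [482 169  23  25 149] [[0.746, 0.292, 0.071], [0.755, 0.352, 0.075], [0.774, 0.415, 0.078]]
red [ 288  200   95   52 2289] [[0.433, -0.036, 0.002], [0.51, 0.041, 0.004], [0.583, 0.116, 0.019]]
red [   0  318  199   82 1175] [[0.385, -0.596, 0.088], [0.474, -0.492, 0.09], [0.627, -0.475, 0.092]]
red [  0 379  27  21 311] [[0.497, -0.627, 0.164], [0.527, -0.618, 0.181], [0.542, -0.611, 0.192]]
blue [377 118  21   9 137] [[0.483, 0.24, 0.185], [0.505, 0.261, 0.186], [0.527, 0.286, 0.188]]
cam [ 0.37767791 -0.80779989  0.69842485]
or [351 217  26  28 505] [[0.537, -0.259, 0.159], [0.558, -0.246, 0.185], [0.583, -0.212, 0.188]]
red [371 125  18  19  87] [[0.746, 0.289, 0.045], [0.754, 0.344, 0.073], [0.778, 0.446, 0.077]]
red [ 288  192   59   40 2059] [[0.429, -0.044, 0.001], [0.508, 0.04, 0.004], [0.584, 0.119, 0.018]]
red [291 349 220  51 986] [[0.399, -0.55, 0.08], [0.625, -0.492, 0.09], [0.723, -0.471, 0.092]]
```

View pics/both.png

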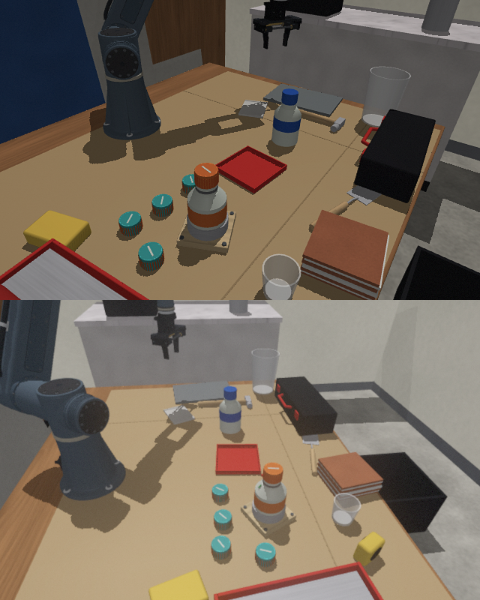

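The scene shows the orange-capped primer bottle on its plywood block at about (205,175) in the top half, the blue-capped bottle at (287,100) and the flat red tray at (250,168). The teal caps and the other red tray are distractors. Next I'll fit the centres and zoom in on the tab and mark.

```bash
python3 - <<'E'
from h import *
from scipy.optimize import least_squares
ims=[]
for f in('s0','d0'):
    c=dict(np.load(f+'.npz'));hsv=cv2.cvtColor(c['image'],cv2.COLOR_RGB2HSV);P=cloud(c)
    o=(hsv[...,0]>=5)&(hsv[...,0]<=20)&(hsv[...,1]>130)
    near=np.hypot(P[...,0]-.565,P[...,1]+.235)<.06
    for n,m in(('top',near&(P[...,2]>.183)&(P[...,2]<.195)),):
        q=P[m][:,:2].astype(np.float32);(x,y),r=cv2.minEnclosingCircle(q);print(f,n,x,y,r,np.median(P[m][:,2]),len(q))
    for n,lo,hi,r0 in(('side',.155,.18,.026),('body',.06,.1,.045)):
        q=P[near&(P[...,2]>lo)&(P[...,2]<hi)]
        s=least_squares(lambda p:np.hypot(q[:,0]-p[0],q[:,1]-p[1])-r0,[.565,-.235],loss='soft_l1',f_scale=.002);print(n,s.x)
    red=((hsv[...,0]<=4)&(hsv[...,1]>150)&(np.hypot(P[...,0]-.508,P[...,1]-.04)<.13)&(P[...,2]<.03)&(P[...,2]>-.01))
    print('tray',cv2.minAreaRect(P[red][:,:2].astype(np.float32)))
    cv2.imwrite
    v,u=np.argwhere(near&(P[...,2]>.12)).mean(0).astype(int)
    ims.append(cv2.resize(c['image'][v-30:v+40,u-30:u+30,::-1],None,fx=6,fy=6,interpolation=cv2.INTER_CUBIC));print(u-30,v-30)
cv2.imwrite('pics/z0.png',np.hstack(ims))
E
```

```text
s0 top 0.561211347579956 -0.23063498735427856 0.027682606130838394 0.18655499674856807 533
side [ 0.56189567 -0.22933851]
body [ 0.56200502 -0.22959602]
tray ((0.5071814060211182, 0.049385830760002136), (0.18217171728610992, 0.16263221204280853), 84.0504379272461)
245 215
d0 top 0.562690794467926 -0.23303480446338654 0.026643259450793266 0.18621419790681587 366
side [ 0.56267081 -0.23230801]
body [ 0.56248392 -0.23277716]
tray ((0.5058698654174805, 0.03706440329551697), (0.16598893702030182, 0.1572781354188919), 83.84593200683594)
332 209
```

View pics/z0.png

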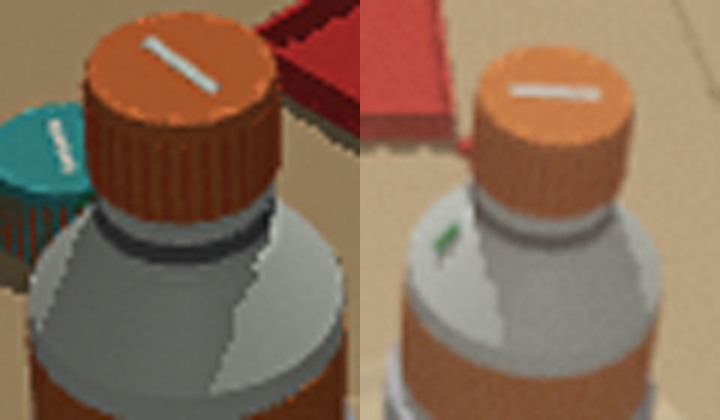

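Call:
send_rows(increments=[0,0,0,0,0,1.5,1,0,0,0,0,0,1.5,1,0,0,-0.07,1,-2.6,0,1,0,0,-0.07,1,-2.6,0,1,0,0,-0.07,1,-2.6,0,1,0,0,-0.07,1,-2.6,0,1,0,0,-0.07,1,-2.6,0,1,0,0,-0.07,1,-2.6,0,1,0,0,-0.07,1,-2.6,0,1,0,0,-0.07,1,-2.6,0,1,0,0,-0.07,1,-2.6,0,1,0,0,-0.07,1,-2.6,0,1,0,0,-0.07,1,-2.6,0,1,0,0,-0.07,1,-2.6,0,1,0,0,-0.07,1,-2.6,0,1,0,0,-0.07,1,-2.6,0,1,0,0,-0.07,1,-2.6,0,1])

```text
time: 1.52
position: [0.4166, 0.1739, 0.2603]
tool_rot: [0.68, 0.734, -0.0, -0.0]
ft_force: [-0.2, 0.5, -0.1]
grip_width: 0.0873
grip_force: 0.0
```

The zoom shows the red tab just left of and behind the neck in the side view, at (465,147), and the green mark front-left at (445,237). The primer axis is at about (0.562, -0.231) and the tray at about (0.507, 0.040).

Call:
send_rows(increments=[0,0,-0.06,0.9,-2.5,0,1,0,0,-0.06,0.9,-2.5,0,1,0,0,-0.06,0.9,-2.5,0,1,0,0,-0.06,0.9,-2.5,0,1,0,0,-0.06,0.9,-2.5,0,1,0,0,-0.06,0.9,-2.5,0,1,0,0,-0.06,0.9,-2.5,0,1,0,0,-0.06,0.9,-2.5,0,1,0,0,-0.06,0.9,-2.5,0,1,0,0,-0.06,0.9,-2.5,0,1,0,0,-0.06,0.9,-2.5,0,1,0,0,-0.06,0.9,-2.5,0,1,0,0,-0.06,0.9,-2.5,0,1,0,0,-0.06,0.9,-2.5,0,1,0,0,-0.06,0.9,-2.5,0,1,0,0,-0.06,0.9,-2.5,0,1,0,0,0,0,0,0,1,0,0,0,0,0,0,1])

```text
time: 3.02
position: [0.5605, -0.2259, 0.2597]
tool_rot: [0.941, 0.338, -0.0, -0.001]
ft_force: [-0.2, 1.2, 0.6]
grip_width: 0.0872
grip_force: 0.0
```

```bash
python3 - <<'E'
from h import *
o=robot.get_obs();print({k:np.round(o[k],4) for k in('time','q','position','tool_rot','ft_force')})
c=snap('wrist','w0')
R=c['R'];t=c['t'];print(-R.T@t,R.round(2).tolist(),c['fx'],c['cx'],c['cy'])
E
```

```text
{'time': np.float64(3.0167), 'q': array([-5.6790e-01,  4.6880e-01,  1.4524e+00,  2.0000e-04,  1.2218e+00,
        3.1360e-01]), 'position': array([ 0.5605, -0.2259,  0.2597]), 'tool_rot': array([ 9.412e-01,  3.378e-01, -4.000e-04, -6.000e-04]), 'ft_force': array([-0.2434,  1.2455,  0.5905])}
[ 0.62223699 -0.17350195  0.41359282] [[0.64, -0.77, -0.0], [-0.74, -0.61, 0.29], [-0.23, -0.18, -0.96]] 309.70691628693146 319.2648686795923 201.03310625534982
```

View pics/w0.png

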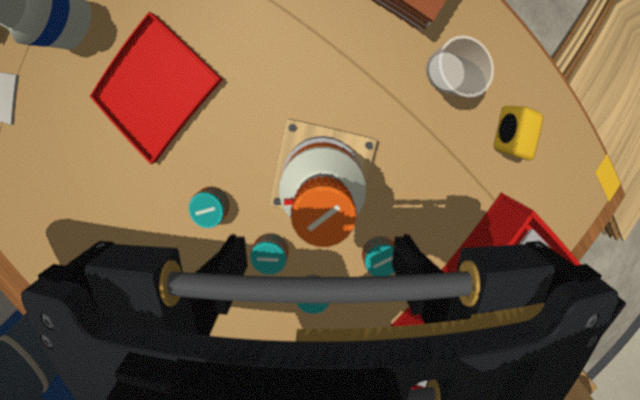

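The wrist view shows the cap top centred near (324,214), between the fingers, with the red tab at (288,202) and the tray corners around (150,13), (221,80), (153,162) and (92,96). I'll intersect those rays with the known heights.

```bash
python3 - <<'E'
from h import *
c=dict(np.load('w0.npz'))
im=c['image'];hsv=cv2.cvtColor(im,cv2.COLOR_RGB2HSV)
def ray(u,v,z):
    d=np.array([u-c['cx'],v-c['cy']]);r=np.hypot(*d);th=r/c['fx'];k=np.array([*(d/r*np.sin(th)),np.cos(th)])
    w=c['R'].T@k;o=-c['R'].T@c['t'];return (o+w*(z-o[2])/w[2])[:2].round(4)
m=((hsv[...,0]>=8)&(hsv[...,0]<=18)&(hsv[...,1]>190)&(hsv[...,2]>170)).astype(np.uint8);m[:,:280]=0;m[:,370:]=0;m[:170]=0;m[260:]=0
m=cv2.morphologyEx(m,cv2.MORPH_CLOSE,np.ones((9,9)))
k,l,s,ce=cv2.connectedComponentsWithStats(m);i=1+s[1:,4].argmax();print(s[i],ce[i],'cap',ray(*ce[i],.186), 'by eye',ray(324,215,.186))
p=np.array([ray(*x,.018) for x in((150,13),(221,80),(153,162),(92,96))]);print('tray',p.tolist(),p.mean(0))
E
```

```text
[ 292  186   63   45 1208] [326.2384106  201.37168874] cap [ 0.5712 -0.2218] by eye [ 0.5615 -0.2276]
tray [[0.5891, 0.109], [0.573, -0.0478], [0.4211, -0.0295], [0.4357, 0.1246]] [0.504725 0.039075]
```

Call:
send_rows(increments=[0,0,0,0.15,-0.4,-1,1,0,0,0,0,0,-1,1,0,0,0,0,0,-1,1,0,0,0,0,0,-1,1,0,0,0,0,0,-1,1,0,0,0,0,0,-1,1,0,0,0,0,0,-1,1,0,0,0,0,0,-1,1,0,0,0,0,0,-1,1,0,0,0,0,0,-1,1,0,0,0,0,0,0,1,0,0,0,0,0,0,1])

```text
time: 4.07
position: [0.5618, -0.2286, 0.1597]
tool_rot: [0.941, 0.339, -0.0, -0.001]
ft_force: [1.1, -0.5, -0.4]
grip_width: 0.0874
grip_force: 0.0
```

Call:
send_rows(increments=[0,0,0,0,0,0,0.4,0,0,0,0,0,0,0.4,0,0,0,0,0,0,0.4,0,0,0,0,0,0,0.4,0,0,0,0,0,0,0.4,0,0,0,0,0,0,0.4,0,0,0,0,0,0,0.4,0,0,0,0,0,0,0.4], newtons=10)

```text
time: 4.73
position: [0.5622, -0.2289, 0.1607]
tool_rot: [0.941, 0.339, 0.0, 0.0]
ft_force: [-0.2, 0.1, 0.6]
grip_width: 0.0524
grip_force: 10.0
```

Call:
send_rows(increments=[0,0,0,0,0,0,0.3,0,0,0,0,0,0,0.3,0,0,0,0,0,0,0.3,0,0,0,0,0,-0.1,0.3,0,0,0,0,0,-0.1,0.3,0,0,0,0,0,-0.1,0.3,0,0,0,0,0,0,0.3,0,0,0,0,0,0,0.3], newtons=50)

```text
time: 5.4
position: [0.5624, -0.2289, 0.1592]
tool_rot: [0.941, 0.339, 0.0, 0.001]
ft_force: [-2.0, 1.4, 10.0]
grip_width: 0.0515
grip_force: 50.0
```

Call:
send_rows(increments=[0,0,0,0,0,-0.1,0.3,0,0,0,0,0,-0.1,0.3,0,0,0,0,0,-0.1,0.3,0,0,0,0,0,0,0.3,0,0,0,0,0,0,0.3])

```text
time: 5.82
position: [0.5625, -0.2289, 0.1572]
tool_rot: [0.941, 0.339, 0.0, 0.001]
ft_force: [-2.0, 2.1, 14.8]
grip_width: 0.052
grip_force: 50.0
```

Call:
send_rows(increments=[0,0,0,0,0,-0.1,0.3,0,0,0,0,0,-0.1,0.3,0,0,0,0,0,-0.05,0.3,0,0,0,0,0,0,0.3,0,0,0,0,0,0,0.3])

```text
time: 6.23
position: [0.5625, -0.229, 0.1555]
tool_rot: [0.941, 0.339, 0.001, 0.001]
ft_force: [-4.2, 1.4, 17.3]
grip_width: 0.0515
grip_force: 50.0
```

Call:
send_rows(increments=[0,0,0,0,0,-0.08,0.3,0,0,0,0,0,0,0.3,0,0,0.1,0,0,0,0.3,0,0,0.1,0,0,0,0.3,0,0,0.1,0,0,0,0.3,0,0,0.1,0,0,0,0.3,0,0,0.1,0,0,0,0.3,0,0,0,0,0,0,0.3])

```text
time: 6.9
position: [0.5617, -0.2282, 0.1552]
tool_rot: [0.827, 0.562, 0.0, -0.0]
ft_force: [-5.9, 3.5, 22.0]
grip_width: 0.0516
grip_force: 50.0
```

```bash
python3 - <<'E'
from h import *
o=robot.get_obs();print({k:np.round(o[k],4) for k in('time','q','position','tool_rot','ft_force','moment')})
E
```

```text
{'time': np.float64(6.9), 'q': array([-5.7010e-01,  5.9440e-01,  1.5513e+00,  2.0000e-04,  9.9590e-01,
       -1.9320e-01]), 'position': array([ 0.5617, -0.2282,  0.1552]), 'tool_rot': array([ 8.271e-01,  5.621e-01,  1.000e-04, -0.000e+00]), 'ft_force': array([-5.9211,  3.5308, 21.9938]), 'moment': array([ 0.4654,  1.1618, -0.1913])}
```

Call:
send_rows(increments=[0,0,0.08,-0.04,0.02,0,0.3,0,0,0.08,0,0,0,0.3,0,0,0.08,0,0,0,0.3,0,0,0.08,0,0,0,0.3,0,0,0.08,0,0,0,0.3,0,0,0.08,0,0,0,0.3,0,0,0.08,0,0,0,0.3,0,0,0.08,0,0,0,0.3,0,0,0,0,0,0,0.3])

```text
time: 7.65
position: [0.5604, -0.228, 0.1551]
tool_rot: [0.609, 0.794, -0.0, -0.001]
ft_force: [-8.5, 3.2, 22.7]
grip_width: 0.0513
grip_force: 50.0
```

```bash
cat > look.py <<'E'
from h import *;import sys
o=robot.get_obs();print({k:np.round(o[k],4) for k in('time','q','position','ft_force','moment')})
c=snap('side',sys.argv[1]);cv2.imwrite('pics/%sz.png'%sys.argv[1],cv2.resize(c['image'][200:270,315:405,::-1],None,fx=7,fy=7,interpolation=cv2.INTER_CUBIC))
E
python3 look.py d1
```

```text
{'time': np.float64(7.65), 'q': array([-5.7050e-01,  5.9360e-01,  1.5531e+00, -7.0000e-04,  9.9650e-01,
       -8.3250e-01]), 'position': array([ 0.5604, -0.228 ,  0.1551]), 'ft_force': array([-8.4757,  3.157 , 22.682 ]), 'moment': array([ 0.5257,  1.3501, -0.1536])}
```

View pics/d1z.png

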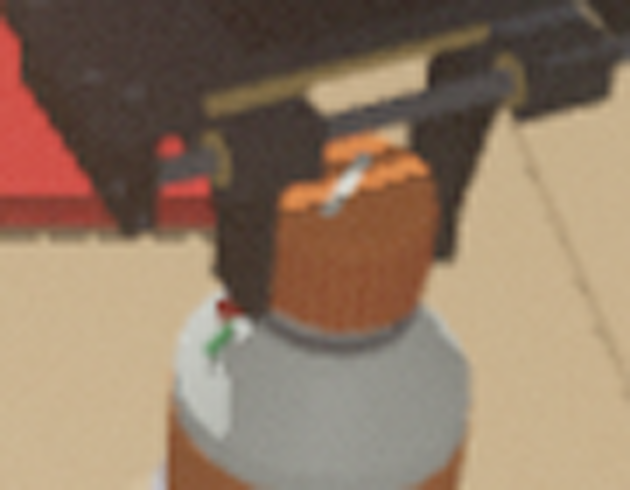

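The tab, at (228,308) in the crop, has moved down close to the green mark at (218,338), so the teeth are driving the ring. I'll work out the angles.

```bash
python3 - <<'E'
from h import *
c=dict(np.load('d0.npz'));o=-c['R'].T@c['t']
for n,u,v,z in(('tab0',349.5,233.5,.1495),('tab1',347.6,244,.1495),('green',346.1,248.3,.125)):
    w=c['R'].T@np.array([(u-c['cx'])/c['fx'],(v-c['cy'])/c['fy'],1]);p=o+w*(z-o[2])/w[2];d=p[:2]-[.562,-.231]
    print(n,p.round(4),np.hypot(*d),np.arctan2(d[1],d[0]))
E
```

```text
tab0 [ 0.5384 -0.2156  0.1495] 0.02822445089301507 2.563776193981436
tab1 [ 0.5282 -0.2461  0.1495] 0.03704005102867312 -2.722497536693392
green [ 0.5292 -0.2333  0.125 ] 0.032867433535598414 -3.0712363339533466
```

Call:
send_rows(increments=[0,0,0.07,-0.04,0.02,0,0.3,0,0,0.07,0,0,0,0.3,0,0,0,0,0,0,0.3])

```text
time: 7.95
position: [0.5601, -0.228, 0.1552]
tool_rot: [0.552, 0.834, -0.0, -0.001]
ft_force: [-7.5, 3.1, 22.8]
grip_width: 0.0514
grip_force: 50.0
```

```bash
python3 - <<'E'
from h import *
c=dict(np.load('w0.npz'))
for u,v in((288,202),(285,202),(291,202)):
    d=np.array([u-c['cx'],v-c['cy']]);r=np.hypot(*d);th=r/c['fx'];w=c['R'].T@np.array([*(d/r*np.sin(th)),np.cos(th)]);o=-c['R'].T@c['t'];p=(o+w*(.149-o[2])/w[2])[:2]-[.562,-.2305];print(np.hypot(*p),np.arctan2(p[1],p[0]))
E
python3 look.py d2
```

```text
0.03438923662232896 2.2449388822750898
0.03710458517169012 2.2462547312282775
0.0316794482667434 2.2434026038801926
{'time': np.float64(7.95), 'q': array([-5.7080e-01,  5.9310e-01,  1.5541e+00, -1.0000e-03,  9.9550e-01,
       -9.7230e-01]), 'position': array([ 0.5601, -0.228 ,  0.1552]), 'ft_force': array([-7.5461,  3.1062, 22.7556]), 'moment': array([ 0.4849,  1.379 , -0.182 ])}
```

View pics/d2z.png

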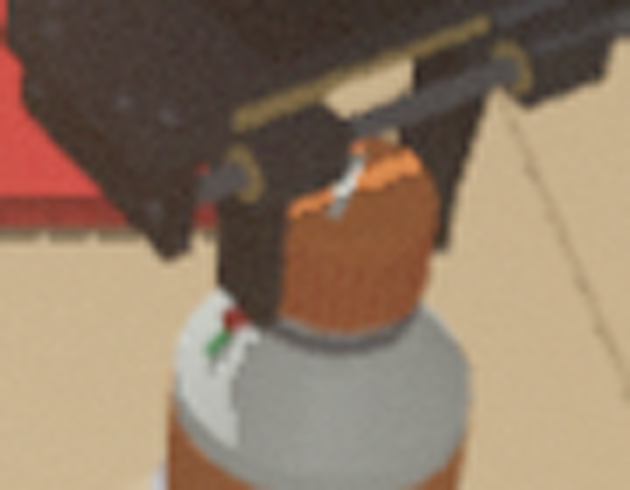

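The tab now sits right over the green mark, at (235,320) against (218,343). I'll turn slightly more, ease off the press, then try lifting gently.

Call:
send_rows(increments=[0,0,0.05,0,0,0,0.3,0,0,0.05,0,0,0,0.3,0,0,0,0,0,0,0.3,0,0,0,0,0,0,0.3,0,0,0,0,0,0.2,0.3,0,0,0,0,0,0.2,0.3,0,0,0,0,0,0.2,0.3,0,0,0,0,0,0.2,0.3,0,0,0,0,0,0.2,0.3,0,0,0,0,0,0.1,0.3,0,0,0,0,0,0,0.3])

```text
time: 8.92
position: [0.5606, -0.2281, 0.1618]
tool_rot: [0.51, 0.86, -0.0, -0.001]
ft_force: [-2.3, 1.1, 0.9]
grip_width: 0.0517
grip_force: 50.0
```

Call:
send_rows(increments=[0,0,0,0,0,0.1,0.3,0,0,0,0,0,0.1,0.3,0,0,0,0,0,0.1,0.3,0,0,0,0,0,0,0.3])

```text
time: 9.25
position: [0.5606, -0.228, 0.1647]
tool_rot: [0.51, 0.86, -0.0, -0.001]
ft_force: [-2.6, -0.4, -2.8]
grip_width: 0.0511
grip_force: 50.0
```

Call:
send_rows(increments=[0,0,0,0,0,0.3,0.3,0,0,0,0,0,0.3,0.3,0,0,0,0,0,0.4,0.3,0,0,0,0,0,0.5,0.3,0,0,0,0,0,0.5,0.3,0,0,0,0,0,0.5,0.3,0,0,0,0,0,0.5,0.3,0,0,0,0,0,0.5,0.3,0,0,0,0,0,0.5,0.3,0,0,0,0,0,0.5,0.3,0,0,0,0,0,0.5,0.3,0,0,0,0,0,0,0.3])

```text
time: 10.25
position: [0.562, -0.2287, 0.2166]
tool_rot: [0.51, 0.86, -0.0, 0.001]
ft_force: [0.4, -0.8, -0.5]
grip_width: 0.0515
grip_force: 50.0
```

```bash
python3 - <<'E'
from h import *
o=robot.get_obs();print({k:np.round(o[k],4) for k in('time','q','position','ft_force','moment')})
c=snap('side','d3');cv2.imwrite('pics/d3z.png',cv2.resize(c['image'][170:270,305:425,::-1],None,fx=6,fy=6,interpolation=cv2.INTER_CUBIC))
E
```

```text
{'time': np.float64(10.25), 'q': array([-5.7050e-01,  5.1760e-01,  1.4966e+00,  1.0000e-04,  1.1249e+00,
       -1.0705e+00]), 'position': array([ 0.562 , -0.2287,  0.2166]), 'ft_force': array([ 0.4229, -0.8404, -0.521 ]), 'moment': array([-0.056 ,  0.0157,  0.0408])}
```

View pics/d3z.png

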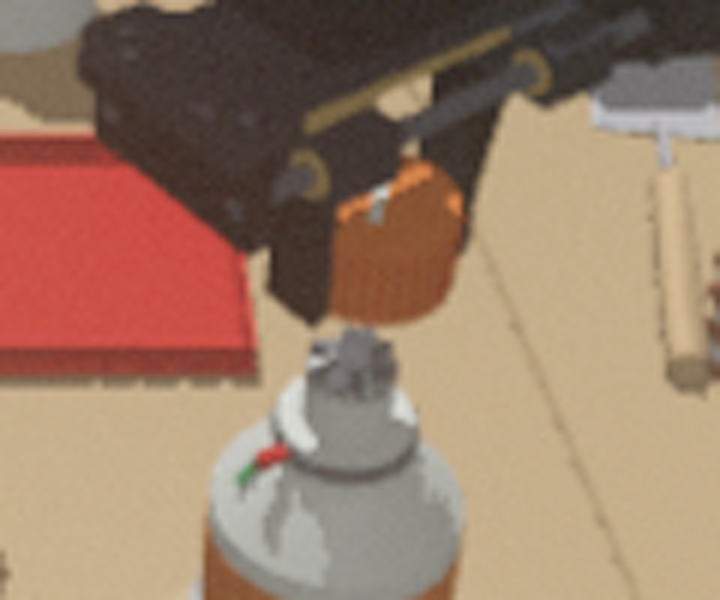

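The cap is off and held level above the bare neck, and the tab lines up with the green mark. Next is the tray.

Call:
send_rows(increments=[0,0,0,-0.35,1.7,0,0.3,0,0,0,-0.35,1.7,0,0.3,0,0,0,-0.35,1.7,0,0.3,0,0,0,-0.35,1.7,0,0.3,0,0,0,-0.35,1.7,0,0.3,0,0,0,-0.35,1.7,-1,0.3,0,0,0,-0.35,1.7,-1,0.3,0,0,0,-0.35,1.7,-1,0.3,0,0,0,-0.35,1.7,-1,0.3,0,0,0,-0.35,1.7,-1,0.3,0,0,0,-0.35,1.7,-1,0.3,0,0,0,-0.35,1.7,-1,0.3,0,0,0,-0.35,1.7,-1,0.3,0,0,0,-0.35,1.7,-1,0.3,0,0,0,-0.35,1.5,-1,0.3,0,0,0,-0.35,1.5,-1,0.3,0,0,0,0,0,-1,0.3,0,0,0,0,0,-1,0.3,0,0,0,0,0,-1,0.3,0,0,0,0,0,0,0.3])

```text
time: 11.97
position: [0.5046, 0.0395, 0.0736]
tool_rot: [0.51, 0.86, -0.001, -0.001]
ft_force: [0.3, 0.2, -0.0]
grip_width: 0.0515
grip_force: 50.0
```

Now down to about z 0.0135.

Call:
send_rows(increments=[0,0,0,0,0,-1,0.3,0,0,0,0,0,-1,0.3,0,0,0,0,0,-1,0.3,0,0,0,0,0,-1,0.3,0,0,0,0,0,-0.7,0.3,0,0,0,0,0,-0.5,0.3,0,0,0,0,0,-0.3,0.3,0,0,0,0,0,-0.2,0.3,0,0,0,0,0,-0.1,0.3,0,0,0,0,0,0,0.3,0,0,0,0,0,0,0.3])

```text
time: 12.88
position: [0.5055, 0.0397, 0.0175]
tool_rot: [0.51, 0.86, 0.0, 0.0]
ft_force: [-0.1, -0.2, -1.2]
grip_width: 0.0512
grip_force: 50.0
```

Call:
send_rows(increments=[0,0,0,0,0,-0.15,0.3,0,0,0,0,0,-0.15,0.3,0,0,0,0,0,-0.1,0.3,0,0,0,0,0,0,0.3,0,0,0,0,0,0,0.3])

```text
time: 13.3
position: [0.5053, 0.0397, 0.0132]
tool_rot: [0.51, 0.86, -0.0, -0.0]
ft_force: [-0.7, -0.8, 0.7]
grip_width: 0.0515
grip_force: 50.0
```

Call:
send_rows(increments=[0,0,0,0,0,-0.08,0.3,0,0,0,0,0,-0.04,0.3,0,0,0,0,0,0,0.3,0,0,0,0,0,0,0.3])

```text
time: 13.63
position: [0.5054, 0.0396, 0.0124]
tool_rot: [0.51, 0.86, 0.0, 0.0]
ft_force: [-0.3, -0.0, 4.8]
grip_width: 0.0515
grip_force: 52.5
```

The cap is touching the floor with 4.8 N. I'll release it and retreat.

Call:
send_rows(increments=[0,0,0,0,0,0,0.65,0,0,0,0,0,0,0.7,0,0,0,0,0,0,0.8,0,0,0,0,0,0,0.8,0,0,0,0,0,0,0.8,0,0,0,0,0,0,0.8,0,0,0,0,0,0.5,0.8,0,0,0,0,0,1,0.8,0,0,0,0,0,1.5,0.8,0,0,0,0,0,2,0.8,0,0,0,0,0,2,0.8,0,0,0,0,0,2,0.8,0,0,0,0,0,2,0.8,0,0,0,0,0,2,0.8,0,0,0,0,0,2,0.8,0,0,0,0,0,0,0.8])

```text
time: 14.97
position: [0.5063, 0.0394, 0.1655]
tool_rot: [0.51, 0.86, 0.001, 0.002]
ft_force: [0.9, -0.0, 0.1]
grip_width: 0.0696
grip_force: 0.0
```

```bash
python3 - <<'E'
from h import *
c=snap('side','d4');cv2.imwrite('pics/d4z.png',cv2.resize(c['image'][110:260,270:420,::-1],None,fx=4,fy=4,interpolation=cv2.INTER_CUBIC))
hsv=cv2.cvtColor(c['image'],cv2.COLOR_RGB2HSV);P=cloud(c)
q=P[(hsv[...,0]>=7)&(hsv[...,0]<=20)&(hsv[...,1]>130)&(np.hypot(P[...,0]-.505,P[...,1]-.04)<.05)&(P[...,2]>.033)&(P[...,2]<.06)]
print(len(q),cv2.minEnclosingCircle(q[:,:2].astype(np.float32)),np.percentile(q[:,2],[5,50,95]))
E
```

```text
165 ((0.5096476078033447, 0.03308742865920067), 0.027828486636281013) [0.03447358 0.0368966  0.03861961]
```

View pics/d4z.png

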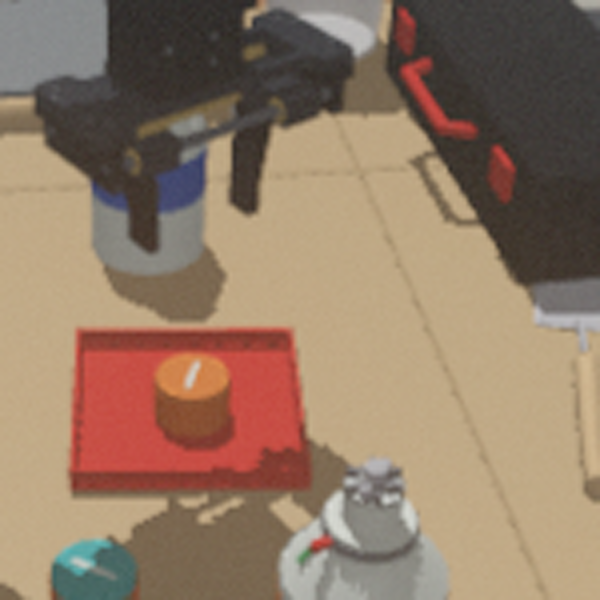

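The cap stands flat and upright in the middle of the tray, at about (193,390). The gripper is clear of it and the blue bottle has not moved.

```bash
python3 -c "
from rig import robot
print(robot.hand_in())"
```

```text
the job is handed in; nothing more can be done
None
```

I opened the primer bottle, set its orange cap flat and right way up in the middle of the red tray, left the blue-capped bottle where it stood, and handed the job in at about 15 s; the hand-in call gave no verdict.

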